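# Sweep the hole-saw plugs into the scrap tray and lift it level

### The arm

A 6-joint arm with a two-finger parallel gripper is mounted at the origin on the work surface. World frame = base frame: x ahead of the robot, y to its left, z up, the work surface at z = 0. Lengths are in m, angles in rad, forces in N, time in s.
With the tool pointing down it reaches from about 0.35 to 0.975 m from the base axis. Payload 7.1 kg.
Tool frame: the origin (TCP) lies on the centre line of the jaws, within the pads' length; the fingertips stand 17 mm ahead of it and the grasp point (between the pads) lies 2 mm behind it; z points along the fingers, y is the line along which they close (so a half turn about z gives the same grasp; the last joint's range is limited). The gripper opens to 88 mm and grips with 3 to 60 N. Pads are 20 mm wide; open, the fingers measure 115 mm over their backs; the gripper's body (75 mm by 178 mm) begins 61 mm behind the grasp point.
Start: joints at [-1.153, 0.423, 1.63, -0, 1.089, -0.019], TCP at [0.264, -0.566, 0.24] pointing down, gripper open.
Joint ranges: [-3, 3], [-0.9, 2.11], [0.09, 2.58], [-1.31, 4.45], [0.11, 2.69], [-2.54, 2.54]. Speed limits (rad/s): [2.39, 2.39, 3.01, 3.14, 3.14, 3.14].

### API

Orientations are given as [roll, pitch, yaw] about the fixed x, y, z axes, in that order (R = Rz(yaw) Ry(pitch) Rx(roll)).
In Python, from rig import env gives the robot as it stands. The module is installed in compiled form; this text tells all that it offers.
- The arm moves only by the tool step_arm, never from a script. Its argument "deltas" is a list of rows, each a list of 3 entries, a list of its own where there are three numbers: the shift along the world's x, y, z in m, then the turn, a rotation vector about the world's x, y, z in rad, then the closure, from 0 (fully open) to 1 (shut). A call has exactly 5 rows; each row is the pose to reach, as a shift and turn from the pose commanded when the call began; what a row does not reach only later rows make up. A row lasts 1/8 s, in which the tool goes at most 62.5 mm and 10.7 degrees, less where a joint would pass 70% of its speed; a pose out of reach is approached as far as the arm can. A call with a gripper value outside its range is refused whole. The fingers move at their own pace and stop on an object; "force" is the grip in N (left out, the last holds). Time passes only in rows, so rows that repeat a pose let the fingers close, or fill a call up. It gives the time, the measured TCP pose, the force, the opening and the grip force at its end, in the units of the state.
- env.get_obs(): the state, without advancing time (a new reading comes with each control period).
- env.snapshot(name): name is "side" or "top"; returns a dict with "frame" (384x512x3 uint8, red, green, blue), "intrinsics" (3x3 intrinsics, pixels), "eye" and "rotation" of the camera in the world. Camera axes: x right, y down, z forward; pixel columns grow to the right and rows downward; lengths in m; the calibration is good to about 2 mm. A picture is of the moment at which its call begins. There is no depth.
- env.hand_in(): hands the job in; it is judged then, once.
The state is a dict: "time_s": time; "q": joint angles; "joint_velocities": joint speeds; "joint_efforts": joint torques, N m; "ee_pos": TCP position; "tcp_rot": TCP orientation; "ft_force": force on the tool from outside, world axes, zero at the start; "moment": the same for the moment, N m; "width": finger opening in m; "grip_force": force on a finger pad.
Only numpy, scipy, OpenCV 4.12 (cv2) and the standard library are available. Lean on these libraries where they do the work, as an engineer would, in place of code of your own. Each camera call takes 0.05 s, during which the arm holds its last target. There are 200 camera calls.

### The job

With the wooden push block, sweep all four round wooden plugs along the drilling board and off its open end into the scrap tray standing there, never touching the plugs with the gripper, then stand the push block back upright on the bench top. Then take the tray by its bridge handle, lift it level with the plugs still in it until its underside is about 10 cm above the bench, and finish while holding it there, steady and level. Leave the tape roll and the two loose hole saws where they are.

Things in the scene. Friction and masses are not known exactly. Their poses are not given: they have to be found in the camera images.
- board_mid (a point): Fixed plywood drilling board, 190 (x) by 200 (y) mm, 40 thick. Point: centre of its top face. Along its +x and -x edges a strip 13 mm wide, 12 mm proud of the top, runs along y, leaving a channel 164 mm wide; both y ends are open. The tray stands 3 to 8 mm beyond one end, +y or -y, varying from start to start.
- tray_bar (a point): Loose aluminium scrap tray, 0.25 to 0.5 kg, 200 (x) by 130 (y) mm, walls 30 high, 3 thick, rim 10 mm below the board's top. From its x ends a handle bridges it: a wooden bar along its x, 16 mm thick (y), 20 high. Point: centre of the bar, above the tray's middle, 95 mm above its underside; z up. Axes nearly parallel to the board's.
- push_mid (a point): Loose wooden push block, 0.22 kg, 120 mm tall, standing upright on the bench beside the work. Sole 140 (x) by 28 (y) by 30 mm high; from its middle a handle 50 (x) by 24 mm (y) rises to the top. Point: centre, 60 mm above its underside, z up. Its long flat faces (+y, -y) push the plugs.
- tape: Roll of blue tape lying flat, outside diameter 110 mm, 48 mm high, origin at the centre of its underside. Bystander.
- saw_a: Larger red hole saw standing on its teeth, diameter 60 mm, 77 mm high with its shank, origin at the centre of its underside. Bystander.
- saw_b: Smaller red hole saw, diameter 44 mm, 77 mm high with its shank, origin at the centre of its underside. Bystander.
- plug1_mid (a point): Loose wooden hole-saw plug, a disc 34 mm across and 19 mm thick, about 20 g, lying flat on the drilling board between the strips, at least 40 mm from the board's open ends. The point is its centre.
- plug2_mid (a point): Loose wooden hole-saw plug, a disc 38 mm across and 19 mm thick, about 20 g, lying flat on the drilling board between the strips, at least 40 mm from the board's open ends. The point is its centre.
- plug3_mid (a point): Loose wooden hole-saw plug, a disc 38 mm across and 19 mm thick, about 20 g, lying flat on the drilling board between the strips, at least 40 mm from the board's open ends. The point is its centre.
- plug4_mid (a point): Loose wooden hole-saw plug, a disc 42 mm across and 19 mm thick, about 20 g, lying flat on the drilling board between the strips, at least 40 mm from the board's open ends. The point is its centre.
Not all that is in view belongs to the job. What is shaped like the part that bears plug3_mid but purple is not meant.

How it is judged:
By the outcome, as a careful person would: the job done as asked, in the order asked, and still so for the second after the job is handed in, while the arm keeps its last pose, push and grip.
It also fails if it takes over 64 s, if anything falls off the work surface, if the arm or the gripper's body presses on something with over 40 N, if the wrist force passes 120 N, or if a joint passes its speed limit or range.

## Working session

There is one attempt and no reset: what is moved stays moved. The work goes in short steps, Python scripts to look and compute and a tool call to move; the robot and the scene stay as the last step left them, time stands still between calls to the robot, and variables do not carry over. Pictures are saved under pics/ and viewed, at most 10 in all, crops included, and the job is handed in when it is done.

Besides the shell and the picture viewer there is one more tool, called after "Emit:" by a JSON object that holds its "method" and its "body", one argument or row to a line. step_arm: Moves the arm, as the interface text tells. Its arguments: {"type":"object","properties":{"deltas":{"type":"array","items":{"type":"array"}},"force":{"type":"number"}},"required":["deltas"]}

```bash
mkdir -p pics; cat > h.py <<'E'
import numpy as np, cv2
from rig import env
def snap(n,save=None):
    s=env.snapshot(n)
    if save: cv2.imwrite('pics/'+save+'.png',s['frame'][:,:,::-1])
    return s
def ray(s,u,v):
    d=np.linalg.inv(s['intrinsics'])@np.array([u,v,1.]); return np.array(s['eye']),np.array(s['rotation'])@d
def onz(s,u,v,z):
    e,d=ray(s,u,v); return (e+d*(z-e[2])/d[2]).round(4)
def proj(s,p):
    c=np.array(s['rotation']).T@(np.array(p)-s['eye']); c=s['intrinsics']@c; return (c[:2]/c[2]).round(1)
E
python3 - <<'E'
from h import *
for n in('top','side'):
    s=snap(n,n+'0'); print(n,s['eye'],s['rotation'],s['intrinsics'])
o=env.get_obs();print(o)
E
```

```text
top [ 0.48685407 -0.01294014  0.91207063] [-3.09578806  0.01936972 -1.57194691] [[349.3721404    0.         259.33311026]
 [  0.         349.3721404  187.3249497 ]
 [  0.           0.           1.        ]]
side [0.13017894 0.61299881 0.97386664] [-2.44679941 -0.01454443 -2.56671179] [[394.83554102   0.         242.94808917]
 [  0.         394.83554102 187.14110266]
 [  0.           0.           1.        ]]
{'time_s': 0.1, 'q': array([-1.15301223e+00,  4.23777779e-01,  1.63059741e+00, -2.23865948e-05,
        1.08858525e+00, -1.89674175e-02]), 'joint_velocities': array([ 0.00131858, -0.00327576, -0.00296547,  0.00075094, -0.00083137,
       -0.00200016]), 'joint_efforts': array([-1.34883398e-03, -5.45611632e+01, -2.74330169e+01,  6.43387134e-02,
        1.88255904e-02, -3.18554680e-05]), 'ee_pos': array([ 0.26421948, -0.56588462,  0.23897742]), 'tcp_rot': array([-3.14022474e+00, -6.12568571e-06,  4.36761900e-01]), 'ft_force': array([-0.42243528,  0.50415627, -0.39860712]), 'moment': array([ 0.04325206, -0.02832326,  0.02161144]), 'grip_force': 0.0, 'width': 0.087615974737487}
```

```bash
sed -i 's/^def snap/from scipy.spatial.transform import Rotation as Ro\ndef snap/; s/    if save: /    s["rotation"]=Ro.from_euler("xyz",s["rotation"]).as_matrix()\n    if save: /' h.py; python3 - <<'E'
from h import *
s=snap('top','a');print(s['rotation'].round(2))
E
```

```text
[[-0.   -1.    0.05]
 [-1.    0.    0.02]
 [-0.02 -0.05 -1.  ]]
```

View pics/top0.png

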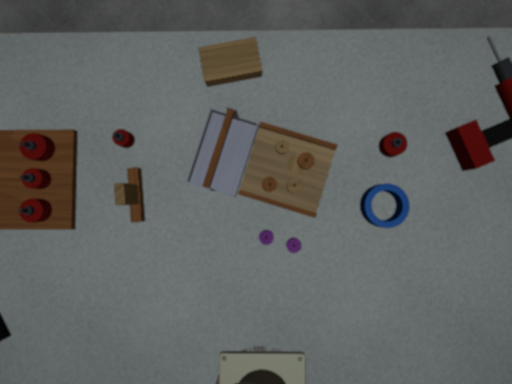

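View pics/side0.png

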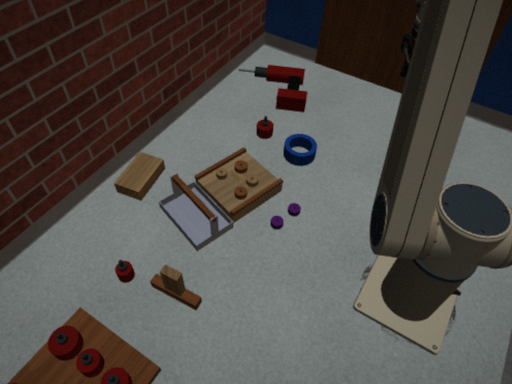

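```bash
python3 - <<'E'
from h import *
s=snap('top'); t=snap('side')
f=s['frame'][:,:,::-1]; g=t['frame'][:,:,::-1]
b=lambda im:np.clip(im.astype(float)*1.8,0,255).astype('uint8')
cv2.imwrite('pics/c1.png',cv2.resize(b(f[95:255,105:345]),None,fx=3.33,fy=3.33,interpolation=cv2.INTER_CUBIC))
cv2.imwrite('pics/c2.png',cv2.resize(b(g[140:320,100:310]),None,fx=3.33,fy=3.33,interpolation=cv2.INTER_CUBIC))
E
```

```text
(no output)
```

View pics/c1.png

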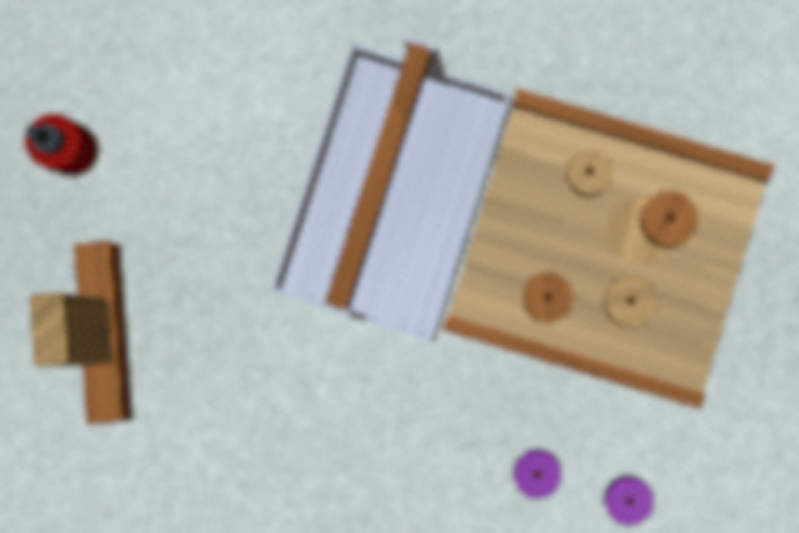

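View pics/c2.png

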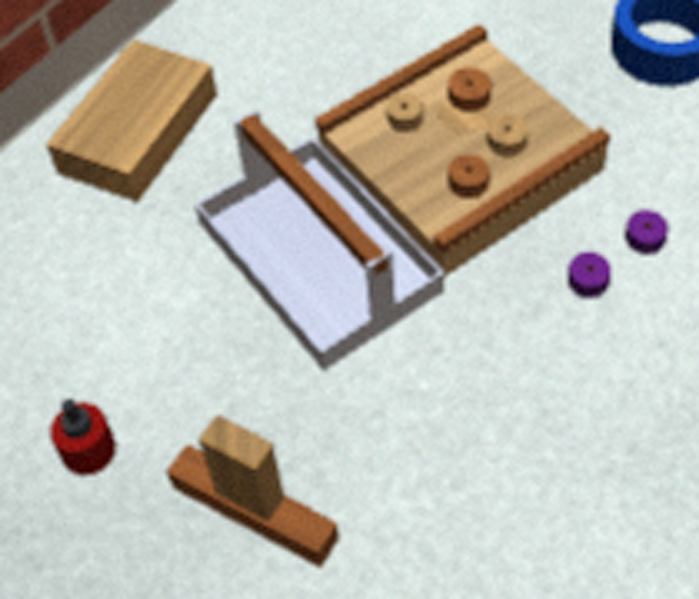

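Crop 1 shows four wooden plugs on the board at full-frame pixels (282,147), (306,161), (270,184) and (294,185). The two purple discs at (266,237) and (294,245) lie on the bench off the board, so they are decoys. The tray is at the board's +y end (left), and the push block stands at (130,195). Next I'll measure them.

```bash
python3 - <<'E'
from h import *
s=snap('top');t=snap('side')
C1=lambda p:((p[0]+.5)/3.333-.5+105,(p[1]+.5)/3.333-.5+95)
def many(name,pts,z):
    P=np.array([onz(s,*C1(p),z) for p in pts]); m=P.mean(0)
    print(name,'c',m.round(4),'sides',[np.linalg.norm(P[i]-P[i-1]).round(3) for i in range(len(P))]);
    for i in range(len(P)): d=P[i]-P[i-1]; print('   yaw',np.degrees(np.arctan2(d[1],d[0])).round(1),end='')
    print(); return m
b=many('board',[(517,88),(773,165),(703,407),(444,326)],.052)
k=many('bar',[(407,43),(432,50),(352,307),(328,303)],.105)
h=many('handle',[(32,294),(68,292),(70,364),(35,366)],.12)
so=many('sole',[(76,244),(117,242),(130,420),(88,423)],.03)
for p in[(590,170),(670,217),(548,295),(630,299)]: 
    q=onz(s,*C1(p),.059); print('plug',q, 'board frame', (Ro.from_euler('z',-(-.28)).as_matrix()@(q-b)).round(3))
C2=lambda uv:((np.array(uv)-[100,140])*3.333).round(0)
for n,p in(('board',b),('bar',k),('handle',h),('sole',so)): print(n,'in c2',C2(proj(t,p)))
# side-view measured points by picks
D=lambda p:((p[0]+.5)/3.333-.5+100,(p[1]+.5)/3.333-.5+140)
def side(name,pts,z):
    P=np.array([onz(t,*D(p),z) for p in pts]);print('side',name,P.mean(0).round(4), [np.linalg.norm(P[i]-P[i-1]).round(3) for i in range(len(P))])
side('bar',[(241,123),(253,116),(385,257),(374,265)],.105)
side('handle',[(220,416),(273,443),(258,470),(202,440)],.12)
side('board',[(318,124),(480,28),(606,132),(440,242)],.052)
E
```

```text
board c [ 0.5729 -0.0655  0.052 ] sides [np.float64(0.186), np.float64(0.198), np.float64(0.186), np.float64(0.2)]
   yaw -17.0   yaw -107.2   yaw 163.4   yaw 72.6
bar c [0.6176 0.0974 0.105 ] sides [np.float64(0.191), np.float64(0.018), np.float64(0.189), np.float64(0.017)]
   yaw -16.6   yaw -106.2   yaw 162.9   yaw 80.5
handle c [0.51   0.3208 0.12  ] sides [np.float64(0.049), np.float64(0.025), np.float64(0.049), np.float64(0.024)]
   yaw 3.5   yaw -87.0   yaw -177.5   yaw 93.1
sole c [0.5104 0.3192 0.03  ] sides [np.float64(0.137), np.float64(0.032), np.float64(0.136), np.float64(0.032)]
   yaw 4.8   yaw -87.5   yaw -175.0   yaw 94.1
plug [ 0.6283 -0.0514  0.059 ] board frame [0.049 0.029 0.007]
plug [ 0.5933 -0.11    0.059 ] board frame [ 0.032 -0.037  0.007]
plug [ 0.5361 -0.0203  0.059 ] board frame [-0.048  0.033  0.007]
plug [ 0.5331 -0.0803  0.059 ] board frame [-0.034 -0.025  0.007]
board in c2 [459. 123.]
bar in c2 [309. 180.]
handle in c2 [236. 434.]
sole in c2 [252. 488.]
side bar [0.6134 0.1029 0.105 ] [np.float64(0.195), np.float64(0.013), np.float64(0.195), np.float64(0.012)]
side handle [0.5057 0.325  0.12  ] [np.float64(0.022), np.float64(0.046), np.float64(0.023), np.float64(0.048)]
side board [ 0.5691 -0.0619  0.052 ] [np.float64(0.178), np.float64(0.198), np.float64(0.179), np.float64(0.199)]
```

Emit:
{"method": "step_arm", "body": {
  "deltas": [
    [[0.03, 0.05, 0], [0, 0, -0.04], 0],
    [[0.06, 0.1, 0], [0, 0, -0.08], 0],
    [[0.09, 0.15, 0], [0, 0, -0.12], 0],
    [[0.12, 0.2, 0], [0, 0, -0.16], 0],
    [[0.15, 0.25, 0], [0, 0, -0.2], 0]
  ]
}}

```text
time_s: 0.98
ee_pos: [0.4152, -0.3148, 0.2399]
tcp_rot: [3.141, -0.0, 0.235]
ft_force: [0.1, -0.3, -0.4]
width: 0.0879
grip_force: 0.0
```

Emit:
{"method": "step_arm", "body": {
  "deltas": [
    [[0.02, 0.055, 0], [0, 0, -0.04], 0],
    [[0.04, 0.11, 0], [0, 0, -0.08], 0],
    [[0.06, 0.165, 0], [0, 0, -0.12], 0],
    [[0.08, 0.22, 0], [0, 0, -0.16], 0],
    [[0.1, 0.28, 0], [0, 0, -0.167], 0]
  ]
}}

```text
time_s: 1.6
ee_pos: [0.5148, -0.0352, 0.24]
tcp_rot: [3.141, -0.001, 0.069]
ft_force: [0.2, -0.4, 0.2]
width: 0.0879
grip_force: 0.0
```

Emit:
{"method": "step_arm", "body": {
  "deltas": [
    [[0, 0.06, 0], [0, 0, 0], 0],
    [[0, 0.12, 0], [0, 0, 0], 0],
    [[0, 0.18, 0], [0, 0, 0], 0],
    [[0, 0.24, 0], [0, 0, 0], 0],
    [[-0.006, 0.3, 0], [0, 0, 0], 0]
  ]
}}

```text
time_s: 2.22
ee_pos: [0.5082, 0.2651, 0.2399]
tcp_rot: [-3.141, -0.001, 0.07]
ft_force: [0.4, 0.5, 0.2]
width: 0.0877
grip_force: 0.0
```

Emit:
{"method": "step_arm", "body": {
  "deltas": [
    [[0, 0.04, 0], [0, 0, 0], 0],
    [[0, 0.058, -0.03], [0, 0, 0], 0],
    [[0, 0.058, -0.07], [0, 0, 0], 0],
    [[0, 0.058, -0.1], [0, 0, 0], 0],
    [[0, 0.058, -0.1], [0, 0, 0], 0]
  ]
}}

```text
time_s: 2.85
ee_pos: [0.5067, 0.3202, 0.1375]
tcp_rot: [3.139, 0.004, 0.07]
ft_force: [1.2, -0.1, 0.8]
width: 0.0882
grip_force: 0.0
```

```bash
python3 - <<'E'
from h import *
s=snap('top');t=snap('side')
f=s['frame'][120:260,60:200,::-1];g=t['frame'][200:340,90:250,::-1]
b=lambda im:cv2.resize(np.clip(im.astype(float)*1.8,0,255).astype('uint8'),(390,390))
cv2.imwrite('pics/d1.png',np.hstack([b(f),b(g)]))
E
```

```text
(no output)
```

View pics/d1.png

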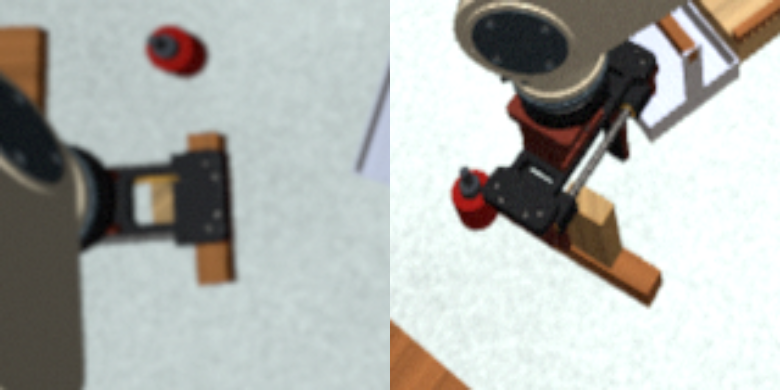

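The block's handle is between the open jaws, at about (160,197) in the left half of the picture. I'll descend and grip.

Emit:
{"method": "step_arm", "body": {
  "deltas": [
    [[0, 0, -0.02], [0, 0, 0], 0],
    [[0, 0, -0.04], [0, 0, 0], 0],
    [[0, 0, -0.055], [0, 0, 0], 0],
    [[0, 0, -0.055], [0, 0, 0], 0],
    [[0, 0, -0.055], [0, 0, 0], 0.3]
  ],
  "force": 40
}}

```text
time_s: 3.58
ee_pos: [0.5083, 0.3211, 0.0847]
tcp_rot: [-3.142, -0.0, 0.07]
ft_force: [-0.0, 0.9, -0.9]
width: 0.0814
grip_force: 0.0
```

Emit:
{"method": "step_arm", "body": {
  "deltas": [
    [[0, 0, 0], [0, 0, 0], 0.6],
    [[0, 0, 0], [0, 0, 0], 1],
    [[0, 0, 0], [0, 0, 0], 1],
    [[0, 0, 0], [0, 0, 0], 1],
    [[0, 0, 0], [0, 0, 0], 1]
  ],
  "force": 40
}}

```text
time_s: 4.2
ee_pos: [0.5082, 0.321, 0.0848]
tcp_rot: [-3.142, -0.0, 0.07]
ft_force: [-0.2, -0.3, 0.6]
width: 0.0313
grip_force: 0.2
```

Emit:
{"method": "step_arm", "body": {
  "deltas": [
    [[0, 0, 0], [0, 0, 0], 1],
    [[0, 0, 0], [0, 0, 0], 1],
    [[0, 0, 0], [0, 0, 0], 1],
    [[0, 0, 0], [0, 0, 0], 1],
    [[0, 0, 0], [0, 0, 0], 1]
  ]
}}

```text
time_s: 4.82
ee_pos: [0.5082, 0.3211, 0.0847]
tcp_rot: [-3.141, -0.0, 0.07]
ft_force: [-0.1, 0.9, 0.3]
width: 0.0238
grip_force: 40.0
```

Emit:
{"method": "step_arm", "body": {
  "deltas": [
    [[0, 0, 0.01], [0, 0, 0], 1],
    [[0, 0, 0.03], [0, 0, 0], 1],
    [[0, 0, 0.06], [0, 0, 0], 1],
    [[0, 0, 0.09], [0, 0, 0], 1],
    [[0, 0, 0.12], [0, 0, 0], 1]
  ]
}}

```text
time_s: 5.45
ee_pos: [0.5082, 0.3209, 0.2071]
tcp_rot: [-3.141, -0.001, 0.07]
ft_force: [-0.1, 1.0, -2.9]
width: 0.0238
grip_force: 40.0
```

Emit:
{"method": "step_arm", "body": {
  "deltas": [
    [[0, 0, 0.033], [0, 0, 0], 1],
    [[0, -0.055, 0.035], [0, 0, -0.05], 1],
    [[0.01, -0.11, 0.035], [0, 0, -0.12], 1],
    [[0.01, -0.165, 0.035], [0, 0, -0.2], 1],
    [[0.02, -0.22, 0.035], [0, 0, -0.28], 1]
  ]
}}

```text
time_s: 6.08
ee_pos: [0.5277, 0.0993, 0.2412]
tcp_rot: [-3.141, -0.001, -0.212]
ft_force: [1.4, -1.0, -1.4]
width: 0.0242
grip_force: 40.0
```

Emit:
{"method": "step_arm", "body": {
  "deltas": [
    [[0.005, -0.055, 0], [0, 0, -0.04], 1],
    [[0.01, -0.11, 0], [0, 0, -0.086], 1],
    [[0.015, -0.165, 0], [0, 0, -0.086], 1],
    [[0.018, -0.22, 0], [0, 0, -0.086], 1],
    [[0.018, -0.247, 0], [0, 0, -0.086], 1]
  ]
}}

```text
time_s: 6.7
ee_pos: [0.5461, -0.1488, 0.2412]
tcp_rot: [3.141, -0.002, -0.298]
ft_force: [-0.1, 0.2, -1.7]
width: 0.0237
grip_force: 40.0
```

Emit:
{"method": "step_arm", "body": {
  "deltas": [
    [[0, 0, -0.02], [0, 0, 0], 1],
    [[0, 0, -0.04], [0, 0, 0], 1],
    [[0, 0, -0.06], [0, 0, 0], 1],
    [[0, 0, -0.08], [0, 0, 0], 1],
    [[0, 0, -0.08], [0, 0, 0], 1]
  ]
}}

```text
time_s: 7.32
ee_pos: [0.5453, -0.1458, 0.1595]
tcp_rot: [3.142, 0.002, -0.296]
ft_force: [-0.2, -0.6, -1.5]
width: 0.024
grip_force: 40.0
```

```bash
python3 - <<'E'
from h import *
print(env.get_obs()['ee_pos'],env.get_obs()['tcp_rot'])
s=snap('top');t=snap('side')
f=s['frame'][105:235,220:350,::-1];g=t['frame'][130:240,180:310,::-1]
b=lambda im:cv2.resize(np.clip(im.astype(float)*1.8,0,255).astype('uint8'),None,fx=3,fy=3,interpolation=cv2.INTER_CUBIC)
F,G=b(f),b(g); G=np.vstack([G,np.zeros((F.shape[0]-G.shape[0],G.shape[1],3),'uint8')])
cv2.imwrite('pics/e1.png',np.hstack([F,G]))
E
```

```text
[ 0.54528303 -0.14578304  0.15951387] [ 3.14152448e+00  2.14779548e-03 -2.96197962e-01]
```

View pics/e1.png

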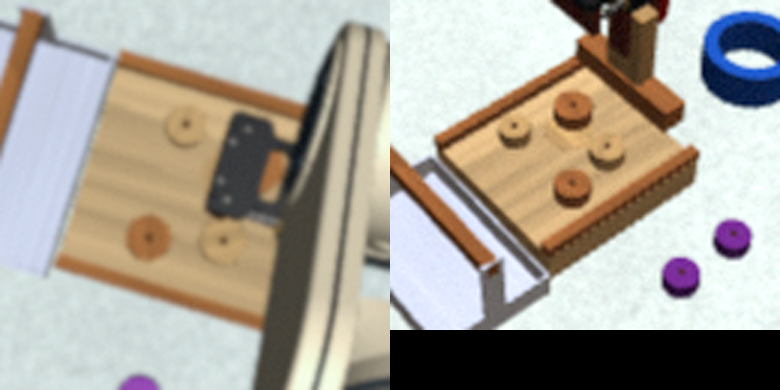

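```bash
python3 - <<'E'
from h import *
t=snap('side')
D=lambda p:((p[0]-390+.5)/3-.5+180,(p[1]+.5)/3-.5+130)
R=Ro.from_euler('z',.296).as_matrix(); 
def q(n,pts,z):
    P=np.array([onz(t,*D(p),z) for p in pts]);print(n,P.mean(0).round(4));return P
b=q('board',[(437,140),(582,53),(697,152),(545,248)],.052).mean(0)
c=np.array([.5691,-.0619,.052])
P=q('sole top',[(579,46),(594,36),(684,101),(667,112)],.1045)
B=q('sole bottom',[(579,60),(667,124)],.0745)
for X in(P,B): print((R@(X-c).T).T.round(3))
E
```

```text
board [ 0.569  -0.0622  0.052 ]
sole top [ 0.5431 -0.1424  0.1045]
sole bottom [ 0.5502 -0.1407  0.0745]
[[ 0.062 -0.069  0.053]
 [ 0.064 -0.091  0.053]
 [-0.066 -0.1    0.053]
 [-0.066 -0.077  0.053]]
[[ 0.069 -0.076  0.023]
 [-0.059 -0.086  0.023]]
```

```bash
python3 - <<'E'
from h import *
t=snap('side')
D=lambda p:((p[0]-390+.5)/3-.5+180,(p[1]+.5)/3-.5+130)
P=np.array([onz(t,*D(p),.052) for p in [(437,140),(582,53),(697,152),(545,248)]])
print((( Ro.from_euler('z',.296).as_matrix()@(P-P.mean(0)).T).T).round(3))
E
```

```text
[[ 0.09   0.099  0.   ]
 [ 0.092 -0.1    0.   ]
 [-0.093 -0.098  0.   ]
 [-0.089  0.1    0.   ]]
```

Emit:
{"method": "step_arm", "body": {
  "deltas": [
    [[0, 0, -0.01], [0, 0, -0.04], 1],
    [[0, 0, -0.02], [0, 0, -0.04], 1],
    [[0, 0, -0.027], [0, 0, -0.04], 1],
    [[0, 0, -0.033], [0, 0, -0.04], 1],
    [[0, 0, -0.033], [0, 0, -0.04], 1]
  ]
}}

```text
time_s: 8.15
ee_pos: [0.5459, -0.1459, 0.1262]
tcp_rot: [3.142, 0.001, -0.336]
ft_force: [0.2, -0.8, -2.1]
width: 0.0239
grip_force: 40.0
```

Emit:
{"method": "step_arm", "body": {
  "deltas": [
    [[0.003, 0.01, 0], [0, 0, 0], 1],
    [[0.006, 0.019, 0], [0, 0, 0], 1],
    [[0.009, 0.029, 0], [0, 0, 0], 1],
    [[0.012, 0.038, 0], [0, 0, 0], 1],
    [[0.015, 0.048, 0], [0, 0, 0], 1]
  ]
}}

```text
time_s: 8.78
ee_pos: [0.5614, -0.0973, 0.1267]
tcp_rot: [3.142, -0.0, -0.336]
ft_force: [-0.7, -0.2, -2.2]
width: 0.024
grip_force: 40.0
```

Emit:
{"method": "step_arm", "body": {
  "deltas": [
    [[0.003, 0.01, 0], [0, 0, 0], 1],
    [[0.006, 0.019, 0], [0, 0, 0], 1],
    [[0.009, 0.029, 0], [0, 0, 0], 1],
    [[0.012, 0.038, 0], [0, 0, 0], 1],
    [[0.015, 0.048, 0], [0, 0, 0], 1]
  ]
}}

```text
time_s: 9.4
ee_pos: [0.5764, -0.0494, 0.1266]
tcp_rot: [-3.142, 0.0, -0.336]
ft_force: [-0.1, -0.0, -1.7]
width: 0.0239
grip_force: 40.0
```

Emit:
{"method": "step_arm", "body": {
  "deltas": [
    [[0.002, 0.007, 0], [0, 0, 0], 1],
    [[0.004, 0.013, 0], [0, 0, 0], 1],
    [[0.006, 0.02, 0], [0, 0, 0], 1],
    [[0.008, 0.026, 0], [0, 0, 0], 1],
    [[0.01, 0.033, 0], [0, 0, 0], 1]
  ]
}}

```text
time_s: 10.02
ee_pos: [0.5863, -0.0166, 0.1267]
tcp_rot: [-3.142, 0.0, -0.336]
ft_force: [-0.4, -0.6, -2.2]
width: 0.0239
grip_force: 40.0
```

```bash
cat > two.py <<'E'
from h import *
import sys
s=snap('top');t=snap('side')
f=s['frame'][95:225,180:350,::-1];g=t['frame'][130:260,150:310,::-1]
b=lambda im:cv2.resize(np.clip(im.astype(float)*1.8,0,255).astype('uint8'),None,fx=2.4,fy=2.4,interpolation=cv2.INTER_CUBIC)
cv2.imwrite('pics/%s.png'%sys.argv[1],np.hstack([b(f),b(g)]))
E
python3 two.py f1
```

```text
(no output)
```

View pics/f1.png

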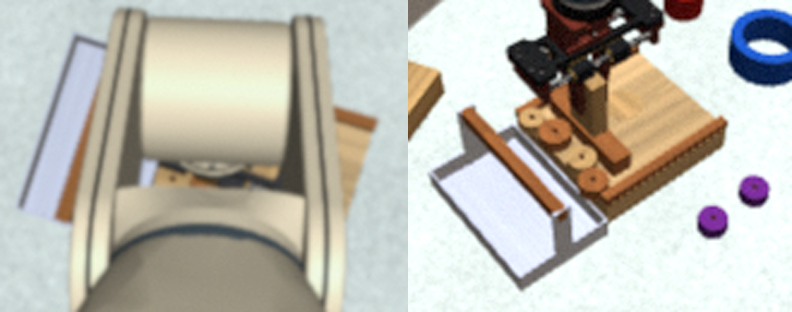

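The four wooden plugs are lined up in front of the sole, near (532,117) to (592,180) in the right panel. I'll push them slowly over the edge.

Emit:
{"method": "step_arm", "body": {
  "deltas": [
    [[0.002, 0.006, 0], [0, 0, 0], 1],
    [[0.003, 0.011, 0], [0, 0, 0], 1],
    [[0.005, 0.017, 0], [0, 0, 0], 1],
    [[0.007, 0.023, 0], [0, 0, 0], 1],
    [[0.009, 0.029, 0], [0, 0, 0], 1]
  ]
}}

```text
time_s: 10.75
ee_pos: [0.5954, 0.0125, 0.1267]
tcp_rot: [-3.141, -0.0, -0.336]
ft_force: [-0.6, -0.6, -1.7]
width: 0.024
grip_force: 40.0
```

Emit:
{"method": "step_arm", "body": {
  "deltas": [
    [[0.002, 0.006, 0], [0, 0, 0], 1],
    [[0.003, 0.011, 0], [0, 0, 0], 1],
    [[0.005, 0.017, 0], [0, 0, 0], 1],
    [[0.007, 0.023, 0], [0, 0, 0], 1],
    [[0.01, 0.033, 0], [0, 0, 0], 1]
  ]
}}

```text
time_s: 11.38
ee_pos: [0.6053, 0.0454, 0.1267]
tcp_rot: [3.142, 0.0, -0.337]
ft_force: [1.2, 0.3, -1.6]
width: 0.0241
grip_force: 40.0
```

```bash
python3 two.py g1
```

```text
(no output)
```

View pics/g1.png

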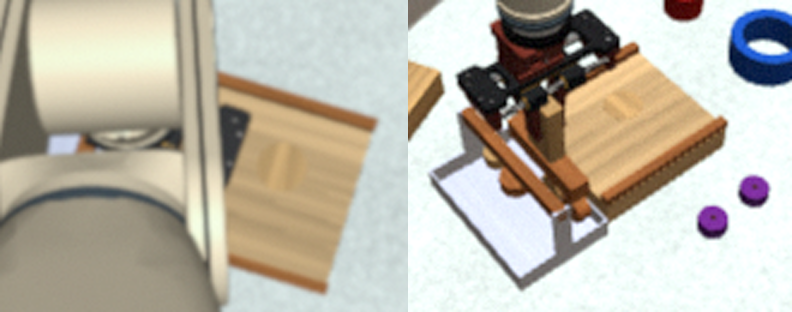

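Emit:
{"method": "step_arm", "body": {
  "deltas": [
    [[0.001, 0.004, 0], [0, 0, 0], 1],
    [[0.003, 0.01, 0], [0, 0, 0], 1],
    [[0.003, 0.01, 0], [0, 0, 0], 1],
    [[0, 0, 0], [0, 0, 0], 1],
    [[-0.004, -0.015, 0], [0, 0, 0], 1]
  ]
}}

```text
time_s: 12.1
ee_pos: [0.6008, 0.0292, 0.1266]
tcp_rot: [3.141, 0.0, -0.336]
ft_force: [0.1, -0.2, -2.3]
width: 0.0238
grip_force: 40.0
```

Emit:
{"method": "step_arm", "body": {
  "deltas": [
    [[0, 0, 0.02], [0, 0, 0], 1],
    [[0, 0, 0.05], [0, 0, 0], 1],
    [[0, 0, 0.09], [0, 0, 0], 1],
    [[0, 0, 0.12], [0, 0, 0], 1],
    [[0, 0, 0.12], [0, 0, 0], 1]
  ]
}}

```text
time_s: 12.72
ee_pos: [0.603, 0.0298, 0.2505]
tcp_rot: [-3.139, -0.006, -0.337]
ft_force: [0.5, 0.3, -3.3]
width: 0.024
grip_force: 40.0
```

Emit:
{"method": "step_arm", "body": {
  "deltas": [
    [[-0.02, 0.055, 0], [0, 0, 0.08], 1],
    [[-0.04, 0.11, 0], [0, 0, 0.16], 1],
    [[-0.06, 0.165, 0], [0, 0, 0.24], 1],
    [[-0.08, 0.22, 0], [0, 0, 0.32], 1],
    [[-0.093, 0.275, 0], [0, 0, 0.406], 1]
  ]
}}

```text
time_s: 13.35
ee_pos: [0.5065, 0.3061, 0.2456]
tcp_rot: [3.141, 0.002, 0.072]
ft_force: [0.7, -0.4, -1.7]
width: 0.0235
grip_force: 40.0
```

```bash
python3 two.py i1; python3 -c "
from h import *;o=env.get_obs();print(o['ee_pos'],o['tcp_rot'])"
```

```text
[0.50620473 0.3092084  0.24561784] [-3.14057458e+00  1.16803749e-03  7.60179515e-02]
```

View pics/i1.png

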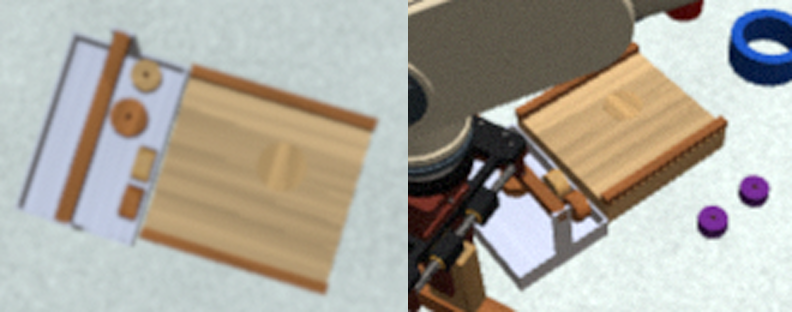

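All four plugs are in the tray: two lie flat at (147,74) and (129,118), and two stand on edge at (144,163) and (131,202). Neither the tray nor its bar has moved. I'll put the block back.

Emit:
{"method": "step_arm", "body": {
  "deltas": [
    [[0, 0.014, -0.03], [0, 0, 0], 1],
    [[0, 0.014, -0.07], [0, 0, 0], 1],
    [[0, 0.014, -0.11], [0, 0, 0], 1],
    [[0, 0.014, -0.14], [0, 0, 0], 1],
    [[0, 0.014, -0.15], [0, 0, 0], 1]
  ]
}}

```text
time_s: 14.08
ee_pos: [0.5067, 0.3173, 0.094]
tcp_rot: [3.139, 0.004, 0.069]
ft_force: [0.5, 0.1, -1.7]
width: 0.0239
grip_force: 40.0
```

Emit:
{"method": "step_arm", "body": {
  "deltas": [
    [[0, 0, -0.004], [0, 0, 0], 1],
    [[0, 0, -0.007], [0, 0, 0], 1],
    [[0, 0, -0.01], [0, 0, 0], 1],
    [[0, 0, -0.011], [0, 0, 0], 1],
    [[0, 0, -0.011], [0, 0, 0], 1]
  ]
}}

```text
time_s: 14.7
ee_pos: [0.5083, 0.3191, 0.086]
tcp_rot: [-3.141, -0.0, 0.07]
ft_force: [0.5, -0.4, -2.6]
width: 0.024
grip_force: 40.0
```

Emit:
{"method": "step_arm", "body": {
  "deltas": [
    [[0, 0, -0.001], [0, 0, 0], 1],
    [[0, 0, -0.001], [0, 0, 0], 0.6],
    [[0, 0, -0.001], [0, 0, 0], 0.3],
    [[0, 0, -0.001], [0, 0, 0], 0],
    [[0, 0, -0.001], [0, 0, 0], 0]
  ]
}}

```text
time_s: 15.32
ee_pos: [0.5082, 0.319, 0.0847]
tcp_rot: [-3.142, -0.0, 0.07]
ft_force: [-0.6, -0.1, -0.2]
width: 0.0602
grip_force: 0.0
```

Emit:
{"method": "step_arm", "body": {
  "deltas": [
    [[0, 0, 0], [0, 0, 0], 0],
    [[0, 0, 0.01], [0, 0, 0], 0],
    [[0, 0, 0.04], [0, 0, 0], 0],
    [[0, 0, 0.08], [0, 0, 0], 0],
    [[0, 0, 0.13], [0, 0, 0], 0]
  ]
}}

```text
time_s: 15.95
ee_pos: [0.5077, 0.3187, 0.2159]
tcp_rot: [3.141, 0.001, 0.07]
ft_force: [0.8, 0.8, -0.6]
width: 0.0878
grip_force: 0.0
```

Emit:
{"method": "step_arm", "body": {
  "deltas": [
    [[0, 0, 0.03], [0, 0, 0], 0],
    [[0.02, -0.055, 0.03], [0, 0, -0.07], 0],
    [[0.05, -0.11, 0.03], [0, 0, -0.14], 0],
    [[0.08, -0.165, 0.03], [0, 0, -0.22], 0],
    [[0.107, -0.221, 0.01], [0, 0, -0.3], 0]
  ]
}}

```text
time_s: 16.58
ee_pos: [0.616, 0.099, 0.2279]
tcp_rot: [-3.14, -0.004, -0.233]
ft_force: [-0.3, 0.5, -0.0]
width: 0.0883
grip_force: 0.0
```

```bash
python3 - <<'E'
from h import *
s=snap('top');t=snap('side');f=s['frame'];g=t['frame']
print(env.get_obs()['ee_pos'],env.get_obs()['tcp_rot'])
C=lambda p:((p[0]+.5)/2.4-.5+180,(p[1]+.5)/2.4-.5+95)
P=np.array([onz(s,*C(p),.105) for p in[(113,32),(131,37),(73,220),(57,217)]]);print(P.mean(0))
b=lambda im:cv2.resize(np.clip(im.astype(float)*1.8,0,255).astype('uint8'),(395,395),interpolation=cv2.INTER_CUBIC)
cv2.imwrite('pics/j1.png',np.hstack([b(f[95:245,100:250,::-1]),b(g[160:320,110:270,::-1])]))
E
```

```text
[0.61495741 0.09569611 0.22462883] [ 3.14008294e+00  6.79016310e-04 -2.36912696e-01]
[0.61755  0.097175 0.105   ]
```

View pics/j1.png

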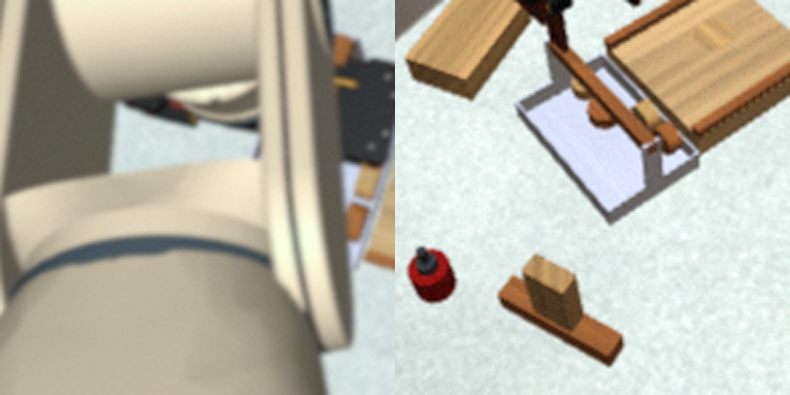

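The push block stands upright at (555,305) in the right panel, and the tray and plugs are unchanged. Next is the bar grasp.

Emit:
{"method": "step_arm", "body": {
  "deltas": [
    [[0, 0, -0.02], [0, 0, -0.065], 0],
    [[0, 0, -0.05], [0, 0, -0.065], 0],
    [[0, 0, -0.08], [0, 0, -0.065], 0],
    [[0, 0, -0.11], [0, 0, -0.065], 0],
    [[0, 0, -0.11], [0, 0, -0.065], 0]
  ]
}}

```text
time_s: 17.3
ee_pos: [0.6121, 0.1011, 0.1141]
tcp_rot: [3.14, 0.004, -0.294]
ft_force: [0.1, 0.4, -0.0]
width: 0.088
grip_force: 0.0
```

Emit:
{"method": "step_arm", "body": {
  "deltas": [
    [[0, 0, -0.01], [0, 0, 0], 0],
    [[0, 0, -0.02], [0, 0, 0], 0],
    [[0, 0, -0.022], [0, 0, 0], 0],
    [[0, 0, -0.022], [0, 0, 0], 0.3],
    [[0, 0, -0.022], [0, 0, 0], 0.6]
  ],
  "force": 50
}}

```text
time_s: 17.92
ee_pos: [0.6141, 0.1007, 0.094]
tcp_rot: [-3.141, -0.001, -0.295]
ft_force: [-0.5, 0.5, 0.4]
width: 0.0715
grip_force: 0.0
```

Emit:
{"method": "step_arm", "body": {
  "deltas": [
    [[0, 0, 0], [0, 0, 0], 0.75],
    [[0, 0, 0], [0, 0, 0], 0.8],
    [[0, 0, 0], [0, 0, 0], 0.85],
    [[0, 0, 0], [0, 0, 0], 0.9],
    [[0, 0, 0], [0, 0, 0], 1]
  ]
}}

```text
time_s: 18.55
ee_pos: [0.6139, 0.1006, 0.0936]
tcp_rot: [3.142, 0.0, -0.295]
ft_force: [0.9, 0.6, 0.1]
width: 0.0215
grip_force: 0.0
```

Emit:
{"method": "step_arm", "body": {
  "deltas": [
    [[0, 0, 0], [0, 0, 0], 1],
    [[0, 0, 0], [0, 0, 0], 1],
    [[0, 0, 0], [0, 0, 0], 1],
    [[0, 0, 0], [0, 0, 0], 1],
    [[0, 0, 0], [0, 0, 0], 1]
  ]
}}

```text
time_s: 19.18
ee_pos: [0.6139, 0.1007, 0.0936]
tcp_rot: [-3.142, -0.0, -0.295]
ft_force: [0.7, 1.6, -1.3]
width: 0.0158
grip_force: 50.0
```

Gripped at 16 mm. I'll lift slowly by 100 mm.

Emit:
{"method": "step_arm", "body": {
  "deltas": [
    [[0, 0, 0.002], [0, 0, 0], 1],
    [[0, 0, 0.005], [0, 0, 0], 1],
    [[0, 0, 0.009], [0, 0, 0], 1],
    [[0, 0, 0.014], [0, 0, 0], 1],
    [[0, 0, 0.02], [0, 0, 0], 1]
  ],
  "force": 55
}}

```text
time_s: 19.8
ee_pos: [0.6139, 0.1006, 0.114]
tcp_rot: [-3.142, 0.0, -0.295]
ft_force: [0.3, -1.0, -5.9]
width: 0.0156
grip_force: 54.9
```

Emit:
{"method": "step_arm", "body": {
  "deltas": [
    [[0, 0, 0.008], [0, 0, 0], 1],
    [[0, 0, 0.016], [0, 0, 0], 1],
    [[0, 0, 0.024], [0, 0, 0], 1],
    [[0, 0, 0.032], [0, 0, 0], 1],
    [[0, 0, 0.04], [0, 0, 0], 1]
  ]
}}

```text
time_s: 20.42
ee_pos: [0.6139, 0.1007, 0.1542]
tcp_rot: [-3.142, -0.0, -0.295]
ft_force: [-0.0, -0.1, -5.3]
width: 0.0158
grip_force: 54.9
```

Emit:
{"method": "step_arm", "body": {
  "deltas": [
    [[0, 0, 0.008], [0, 0, 0], 1],
    [[0, 0, 0.016], [0, 0, 0], 1],
    [[0, 0, 0.025], [0, 0, 0], 1],
    [[0, 0, 0.034], [0, 0, 0], 1],
    [[0, 0, 0.04], [0, 0, 0], 1]
  ]
}}

```text
time_s: 21.05
ee_pos: [0.6141, 0.1007, 0.1944]
tcp_rot: [-3.141, -0.001, -0.295]
ft_force: [-1.0, -0.2, -5.9]
width: 0.0156
grip_force: 54.9
```

Emit:
{"method": "step_arm", "body": {
  "deltas": [
    [[0, 0, 0], [0, 0, 0], 1],
    [[0, 0, 0], [0, 0, 0], 1],
    [[0, 0, 0], [0, 0, 0], 1],
    [[0, 0, 0], [0, 0, 0], 1],
    [[0, 0, 0], [0, 0, 0], 1]
  ]
}}

```text
time_s: 21.68
ee_pos: [0.6138, 0.1007, 0.1934]
tcp_rot: [3.141, 0.0, -0.295]
ft_force: [0.0, -0.2, -4.6]
width: 0.0154
grip_force: 54.9
```

```bash
python3 - <<'E'
from h import *
o=env.get_obs();print({k:o[k] for k in('ee_pos','tcp_rot','ft_force','moment','grip_force','width')})
t=snap('side'); g=t['frame']; cv2.imwrite('pics/k.png',g[:,:,::-1])
# expected tray geometry if level, lifted 0.1
R=Ro.from_euler('z',-.295).as_matrix()
hsv=cv2.cvtColor(g,cv2.COLOR_RGB2HSV)
wood=((hsv[...,0]<22)&(hsv[...,1]>70)).astype('uint8')
c=np.array([.614,.1007,0])
quad=np.array([proj(t,c+R@np.array([x,y,.105])) for x,y in((-.095,-.06),(.095,-.06),(.095,.06),(-.095,.06))])
print('tray floor quad px',quad.tolist())
for d in('x-end -y','x+'): pass
m=np.zeros_like(wood);cv2.fillPoly(m,[quad.astype(int)],1)
n,l,st,ce=cv2.connectedComponentsWithStats(wood&m)
print([(st[i].tolist(),ce[i].round(0).tolist()) for i in range(1,n) if st[i][4]>15])
# rim corners by lavender/grey mask extents
print('rim corners expected',[proj(t,c+R@np.array([x,y,.13])).tolist() for x,y in((-.1,-.065),(.1,-.065),(.1,.065),(-.1,.065))])
print('bar ends expected',[proj(t,c+R@np.array([x,0,.205])).tolist() for x in(-.1,.1)])
E
```

```text
{'ee_pos': array([0.61384654, 0.10065148, 0.19343792]), 'tcp_rot': array([ 3.14144856e+00,  2.65085805e-04, -2.95179454e-01]), 'ft_force': array([ 0.04177516, -0.24459438, -4.62600786]), 'moment': array([ 0.03653799, -0.00069471,  0.00617825]), 'grip_force': 54.94371950626373, 'width': 0.015412002334323155}
tray floor quad px [[231.0, 205.2], [190.9, 166.1], [156.6, 185.6], [195.5, 228.3]]
[([178, 167, 47, 34, 516], [197.0, 183.0])]
rim corners expected [[233.5, 199.8], [190.6, 158.6], [152.7, 179.7], [194.3, 225.2]]
bar ends expected [[213.2, 194.3], [168.8, 150.4]]
```

```bash
python3 - <<'E'
from h import *
t=snap('side')
R=Ro.from_euler('z',.295).as_matrix()
def lav(fn):
    g=cv2.imread(fn).astype(int)   # BGR
    m=((g[...,0]-g[...,1]>8)&(g[...,2]-g[...,1]>-12)).astype('uint8')
    m[:130]=0;m[260:]=0;m[:,:120]=0;m[:,250:]=0
    m=cv2.morphologyEx(m,cv2.MORPH_CLOSE,np.ones((3,3)))
    n,l,st,ce=cv2.connectedComponentsWithStats(m);i=1+st[1:,4].argmax();
    return cv2.convexHull(cv2.findContours((l==i).astype('uint8'),0,2)[0][0])[:,0].astype(float),st[i]
for fn,z in(('pics/side0.png',.003),('pics/k.png',.103)):
    h,st=lav(fn);print(fn,st)
    c=np.array([.6134,.1029,z])
    P=np.array([onz(t,*p,z) for p in h]);B=(R@(P-c).T).T
    for name,d in(('-x+y',(-1,1)),('+x+y',(1,1)),('-x-y',(-1,-1))):
        i=(B[:,:2]@d).argmax();print(name,h[i],B[i].round(3))
def bar(fn,z):
    g=cv2.imread(fn);hs=cv2.cvtColor(g,cv2.COLOR_BGR2HSV);m=((hs[...,0]<14)&(hs[...,1]>100)&(hs[...,2]>40)).astype('uint8')
    ends=[proj(t,np.array([.6134,.1029,0])+R.T@np.array([x,0,z])) for x in(-.097,.097)]
    k=np.zeros_like(m);cv2.line(k,*[tuple(int(v) for v in e) for e in ends],1,7)
    m&=k
    ys,xs=np.nonzero(m);P=np.array([onz(t,u,v,z) for u,v in zip(xs,ys)]);B=(R@(P-[.6134,.1029,z]).T).T
    print(fn,'bar px',len(xs),'x',B[:,0].min(),B[:,0].max())
    for lo,hi in((-.09,-.06),(-.06,-.03),(.03,.06),(.06,.09)):
        s=B[(B[:,0]>lo)&(B[:,0]<hi)]; print('  ',len(s),s[:,1].mean().round(4) if len(s) else '')
bar('pics/side0.png',.1);bar('pics/k.png',.2)
E
```

```text
pics/side0.png [ 163  194   48   51 1238]
-x+y [195. 244.] [-0.076  0.057  0.   ]
+x+y [163. 206.] [0.097 0.053 0.   ]
-x-y [210. 235.] [-0.079  0.005  0.   ]
pics/k.png [ 156  175   54   50 1236]
-x+y [194. 224.] [-0.079  0.053  0.   ]
+x+y [156. 183.] [0.107 0.053 0.   ]
-x-y [209. 214.] [-0.078  0.002  0.   ]
pics/side0.png bar px 299 x -0.10326058573553974 0.1025823659767201
   52 -0.0003
   48 -0.0003
   45 -0.0021
   40 -0.0025
pics/k.png bar px 207 x -0.1044631970689224 0.07495139978946024
   59 -0.0024
   66 -0.0007
   0 
   1 -0.0138
```

```bash
python3 - <<'E'
from h import *
t=snap('side')
R=Ro.from_euler('z',.295).as_matrix()
def edge(fn,z,y0,name):
    g=cv2.GaussianBlur(cv2.imread(fn)[...,1],(0,0),.8).astype(np.float32)
    out=[]
    for x in np.arange(-.07,.075,.005):
        ys=np.arange(y0-.012,y0+.012,.0004)
        uv=np.array([proj(t,np.array([.6134,.1029,0])+R.T@np.array([x,y,z])) for y in ys],np.float32)
        v=cv2.remap(g,uv[:,0].copy(),uv[:,1].copy(),cv2.INTER_LINEAR).ravel()
        d=np.gradient(v);i=abs(d).argmax();out.append((x,ys[i],d[i]))
    o=np.array(out); med=np.median(o[:,1]);k=abs(o[:,1]-med)<.004
    p=np.polyfit(o[k,0],o[k,1],1);print(fn,name,k.sum(),'slope deg',np.degrees(p[0]).round(2),'off',p[1].round(4))
for fn,dz in(('pics/side0.png',0),('pics/k.png',.1)):
    edge(fn,.0+dz,.065,'bottom outer +y'); edge(fn,.03+dz,.065,'rim +y'); edge(fn,.105+dz,.008,'bar top +y')
E
```

```text
pics/side0.png bottom outer +y 18 slope deg -0.61 off 0.0636
pics/side0.png rim +y 26 slope deg -1.07 off 0.0721
pics/side0.png bar top +y 25 slope deg -0.45 off 0.0136
pics/k.png bottom outer +y 25 slope deg -0.59 off 0.0624
pics/k.png rim +y 24 slope deg 0.01 off 0.0728
pics/k.png bar top +y 14 slope deg -0.98 off 0.0121
```

The edge slopes match those from before the lift to within about 1°, so the tray is level, and its underside is about 0.10 m up. The grip is steady at 55 N.

```bash
python3 -c "
from rig import env;print(env.hand_in())"
```

```text
the job is handed in; nothing more can be done
None
```

The job is handed in, with no verdict returned: all four plugs were swept into the tray, the push block stands upright on the bench, and the arm holds the tray level and steady about 10 cm up; I did not view a picture after the lift, so that part rests on image measurements and sensor readings.

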